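# Bolt the pastry delivery crate shut

### The arm

A 7-joint arm with a two-finger parallel gripper is mounted at the origin on a cart in front of the work surface, level with it; the furniture and walls round the work are solid. World frame = base frame: x ahead of the robot, y to its left, z up, the work surface at z = 0. Lengths are in m, angles in rad, forces in N, time in s.
With the tool pointing down it reaches from about 0.425 to 0.875 m from the base axis. Payload 4.7 kg.
Tool frame: the origin (TCP) lies midway between the tips of the shut fingers; the grasp point (between the pads) lies 19 mm behind it; z points along the fingers, y is the line along which they close (so a half turn about z gives the same grasp; the last joint's range is limited). The gripper opens to 87 mm and grips with 3 to 60 N. Pads are 19 mm wide; open, the fingers measure 117 mm over their backs; the gripper's body (75 mm by 190 mm) begins 51 mm behind the grasp point.
Start: joints at [-1.263, 0.321, -0.07, 1.45, 0.023, 1.371, -0.057], TCP at [0.188, 0.622, 0.223] pointing down, gripper open.
Joint ranges: [-2.86, 2.86], [-0.3, 2.09], [-1.38, 1.24], [0.06, 2.45], [-1.56, 4.7], [0.09, 2.05], [-2.69, 2.69]. Speed limits (rad/s): [2.57, 2.57, 3.14, 3.14, 3.14, 3.14, 3.14].

### API

Orientations are given as a rotation vector (axis times angle).
In Python, from bench import ctrl gives the robot as it stands. The module is installed in compiled form; this text tells all that it offers.
- The arm moves only by the shell command python3 -m handwheel 'ROWS' [FORCE]. ROWS is JSON, a list of rows, each a list of 7 numbers: the finger opening in m, from 0 to 0.087, then the shift along the tool's x, y, z in m, then the turn, a rotation vector about the tool's x, y, z in degrees. A call has 1 to 12 rows; each row shifts and turns the commanded pose from where the row before left it, along the tool's axes as they then stand; what a row does not reach is not made up. A row lasts 1/8 s, in which the tool goes at most 62.5 mm and 10.7 degrees, less where a joint would pass 70% of its speed; a pose out of reach is approached as far as the arm can. A call is refused whole if a number of a shift passes 0.0625 or a number of a turn 10.7, either way. A call with a gripper value outside its range is refused whole. The fingers move at their own pace and stop on an object; FORCE is the grip in N (left out, the last holds). Time passes only in rows, so rows that do not move let the fingers close. It gives the time, the measured TCP pose, the force, the opening and the grip force at its end, in the units of the state.
- ctrl.get_state(): the state, without advancing time (a new reading comes with each control period).
- ctrl.get_image(name): name is "scene" or "top" or "wrist"; returns (picture, depth): 420x560x3 uint8, blue, green, red; 420x560 float32, m along the optical axis (not along the pixel's ray), 0 where there is no reading.
- ctrl.camera_info(name): a dict with "intrinsics" (3x3 intrinsics, pixels), "R" (3x3) and "t" (3): a world point X has camera coordinates R X + t. Camera axes: x right, y down, z forward; pixel columns grow to the right and rows downward; lengths in m; the calibration is good to about 2 mm. A picture is of the moment at which its call begins: read the wrist's pose just before it. camera_info takes no time and is no camera call; for the wrist camera it gives the pose at the moment of the call.
- ctrl.close_job(): hands the job in; it is judged then, once.
The state is a dict: "time": time; "joint_positions": joint angles; "qd": joint speeds; "joint_torque": joint torques, N m; "position": TCP position; "tool_rot": TCP orientation; "ft_force": force on the tool from outside, world axes, zero at the start; "torque": the same for the moment, N m; "grip_width": opening from 0.0 (shut) to 1.0 (fully open); "grip_force": force on a finger pad.
Only numpy, scipy, OpenCV 4.12 (cv2) and the standard library are available. Lean on these libraries where they do the work, as an engineer would, in place of code of your own. Each camera call takes 0.05 s, during which the arm holds its last target. There are 200 camera calls.

### The job

Close the lid of the plywood pastry crate, slide the barrel bolt on its top across through the keeper on the lid until it comes up against its stop, then turn the bolt's handle all the way down into the notch and let go. Ease the bolt home by feel without ramming or forcing it, and leave the things standing round the crate where they are.

Things in the scene. Friction and masses are not known exactly. Their poses are not given: they have to be found in the camera images.
- crate: Plywood delivery crate, 260 (x) by 400 (y) by 140 mm high, too heavy to shift; origin under its centre, front (blank label card) to its -x, towards the robot. Its top, at height 140, is a fixed board from y -200 to -60 mm (it carries the bolt) and the lid from y -57 to +199 mm, both 12 mm thick, flush when shut. Croissants lie inside, well below the lid.
- lid (a joint): Lid angle, rad: 0 flat shut, grows as it opens (starts at 0.45 to 0.8). A stiff hinge at the crate's back: the lid stays where it is left; under 2 N at the front edge push it down. A rubber seal under the front edge holds it 4 mm proud (0.017 rad) and takes 3 to 6 N to squash. From under 0.02 rad the bolt's tapered nose enters the keeper and draws the lid down the rest.
- lid_edge (a point): Point on the upper face of the lid, 18 mm in from its front edge, midway along the lid's aluminium edge strip (crate y +90 mm): a place to push the lid down. It turns about lid_hinge at a radius of 232 mm.
- lid_hinge (a point): Point on the lid's hinge line at crate y +90 mm; crate x +120, height 134 mm. The hinge line runs along the crate's y axis.
- keeper (a point): Middle of the mouth of the steel keeper loop on the lid (opening 15 by 15 mm, 16 mm long along the crate's y); with the lid flat shut it lies on the bolt's axis.
- bolt: Bolt: a 12 mm bar along the crate's y with an 8 mm stem at right angles that ends in a black 20 mm ball. Origin on the bar's axis where the stem leaves it: crate x -100, y -150 mm plus the travel, height 157 (17 above the top). y: the way the bar slides home (crate +y), nose tip 87 mm ahead of the origin (last 16 mm tapered); z: along the stem to the ball.
- bolt_slide (a joint): Bolt travel along crate +y, m: 0 drawn back (starts at 0 to 8 mm). Up to 17 mm it takes 1.5 N; then the nose meets the keeper and climbs against the seal until 33 mm (2 to 8 N). The stop (rubber-faced end of the stem's slot) lies anywhere from 38 to 62 mm, as the barrel is screwed on through long slots: it must be felt. Over 20 N on the bolt is ramming.
- bolt_turn (a joint): Handle angle about the bolt's axis, rad: 0 upright, 1.5 lying level towards the crate's front (-x). The slot's walls, 28 mm above the crate's top, keep it upright (within about 0.15; forcing it there loads the bolt) except at the stop: a notch in the front wall, open from 2.5 mm short of the stop up to it, lets the stem down. 2 N at the ball turn it; it stays at any angle.
- ball (a point): Centre of the black ball, 20 mm diameter, 46 mm from the bolt's axis: upright it is 63 mm above the crate's top; down it is 17 mm above it and 16 mm out beyond the crate's front face. Can be pinched along the crate's y; it turns between the pads.
- jam_jar: Jam jar with a white lid, 64 mm wide, 110 mm high; bystander, origin under its centre.
- coffee_cup: White coffee cup with a handle, 86 by 118 by 61 mm; bystander, origin under it.
- tongs: Steel tongs lying on the counter, 349 by 68 by 33 mm, long axis x; bystander.
- muffin_a: Pale muffin in a paper cup, 80 mm wide, 76 mm high; bystander, origin under it.

How it is judged:
On the way, in this order (a step that is already met when the one before it is completed fails the run):
1. the lid is lowered onto its seal (value of joint lid below 0.03 rad), for 0.2 s.
2. the bolt is shot through the keeper, drawing the lid shut (value of joint bolt_slide above 0.034 m and value of joint lid below 0.013 rad), for 0.2 s.
At the end, for the whole second after the job is handed in: Lid drawn shut (under 0.013 rad), bolt through the keeper (travel over 34 mm), its handle turned down in the notch (over 1.25 rad), everything at rest (all of step 2 and value of joint bolt_turn above 1.25 rad and velocity of joint lid below 0.05 rad/s and linear speed of bolt below 0.01 m/s); the robot touches nothing.
It fails at once if the bolt is rammed or forced (over 20 N between the bolt and its barrel, stop or keeper) (contact force between bolt and crate above 20 N).
It fails at once if the jam jar, coffee cup, pale muffin or tongs beside the crate is shoved more than 3 cm (distance of any of jam_jar, coffee_cup, tongs, muffin_a from where it was at the start of the episode above 0.03 m).
It also fails if it takes over 53 s, if anything falls off the work surface, if the arm or the gripper's body presses on something with over 40 N, if the wrist force passes 120 N, or if a joint passes its speed limit or range.

## Working session

There is one attempt and no reset: what is moved stays moved. The work goes in short steps, Python scripts to look and compute and a shell command to move; the robot and the scene stay as the last step left them, time stands still between calls to the robot, and variables do not carry over. Pictures are saved under pics/ and viewed, at most 10 in all, crops included, and the job is handed in when it is done.

```bash
mkdir -p pics
python3 - <<'E'
from bench import ctrl
import cv2,numpy as np
s=ctrl.get_state();print(s)
for n in("scene","top"):
    p,d=ctrl.get_image(n);cv2.imwrite(f"pics/{n}0.png",p);np.save(f"pics/{n}0.npy",d)
    print(n,ctrl.camera_info(n))
E
```

```text
{'time': 0.0, 'joint_positions': array([-1.26288485,  0.32181959, -0.07008526,  1.45170258,  0.02259614,
        1.37077201, -0.05690364]), 'qd': array([-0.00061654, -0.00143652,  0.00018998,  0.00043057, -0.000589  ,
       -0.00018288, -0.00088381]), 'joint_torque': array([ 9.40347900e-05, -4.91272581e+01, -4.03944310e-01, -3.12539828e+01,
       -6.40263199e-02,  4.35084407e-02,  1.66211571e-04]), 'position': array([0.18812603, 0.62159686, 0.22144987]), 'tool_rot': array([-4.59789903e-01, -3.10757437e+00,  2.99290403e-03]), 'ft_force': array([ 1.72377815, -0.344335  , -0.62827651]), 'torque': array([-2.49116704e-02, -2.96952193e-02, -5.08280526e-05]), 'grip_force': 0.0, 'grip_width': 1.001585346822784}
scene {'intrinsics': array([[382.20422035,   0.        , 278.73987003],
       [  0.        , 382.20422035, 208.1361655 ],
       [  0.        ,   0.        ,   1.        ]]), 'R': array([[ 0.54018498, -0.84149143,  0.0096106 ],
       [-0.55438049, -0.36442323, -0.74823658],
       [ 0.633137  ,  0.39885823, -0.66336239]]), 't': array([-0.40997025,  0.43215266,  1.17481165])}
top {'intrinsics': array([[530.8212384 ,   0.        , 288.40388571],
       [  0.        , 530.8212384 , 209.69547527],
       [  0.        ,   0.        ,   1.        ]]), 'R': array([[ 0.00904288, -0.99973659,  0.02109464],
       [-0.99101734, -0.01177486, -0.13321405],
       [ 0.13342735, -0.01970052, -0.99086277]]), 't': array([-0.11067445,  0.62587481,  1.59394965])}
```

View pics/scene0.png

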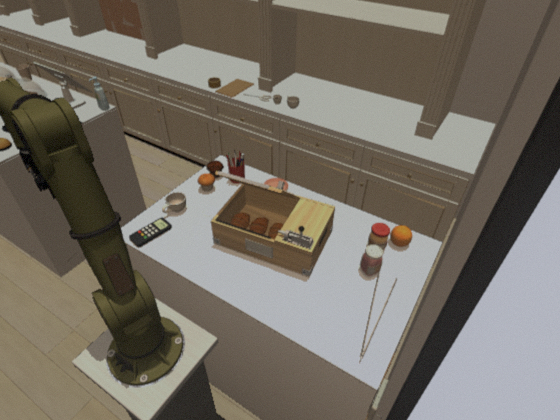

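View pics/top0.png

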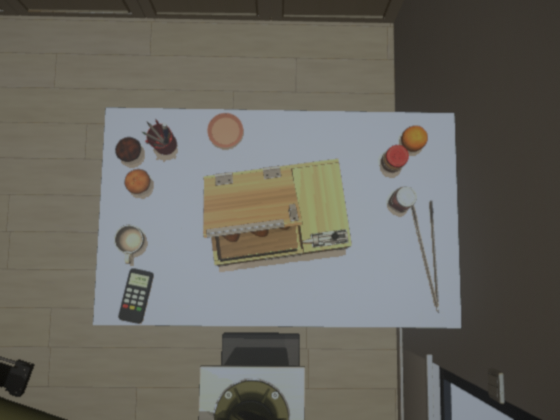

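The scene view shows the open lid on the crate's left, with the bolt and black ball at about (302,230). In the top view the fixed board spans about x 297–350 and y 160–250, the ball is at (335,236) and the keeper at (294,212). Next I'll enlarge both to get exact corners.

Run:
```python
import cv2,numpy as np
a=cv2.imread("pics/top0.png")[145:275,195:360];b=cv2.imread("pics/scene0.png")[180:280,205:345]
a=cv2.resize(a,None,fx=4,fy=4,interpolation=cv2.INTER_CUBIC);b=cv2.resize(b,None,fx=5,fy=5,interpolation=cv2.INTER_CUBIC)
cv2.imwrite("pics/topc.png",np.clip(a*1.5,0,255));cv2.imwrite("pics/scenec.png",np.clip(b*1.3,0,255))
```

```text
[ WARN:0@0.086] global loadsave.cpp:1063 imwrite_ Unsupported depth image for selected encoder is fallbacked to CV_8U.
```

View pics/topc.png

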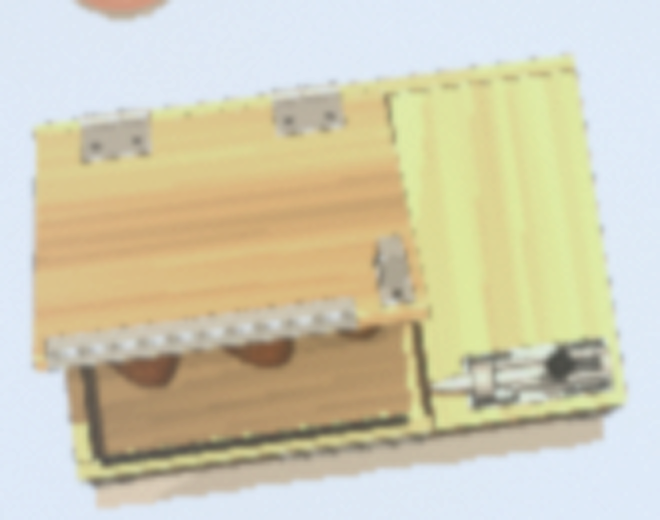

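View pics/scenec.png

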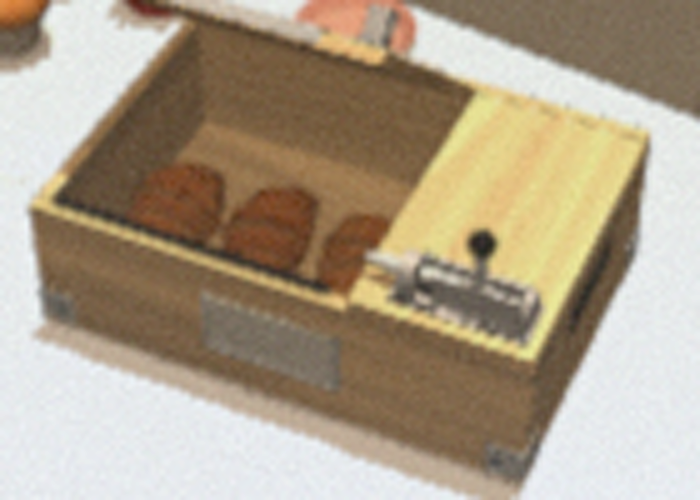

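In the top crop the rim corners are at about (577,57), (623,400) and (78,478) and the ball is at (562,362). In the scene crop the ball is at (482,242), the nose tip at (366,257), and the rim corners at (33,205), (530,360) and (648,135).

```bash
cat > h.py <<'E'
import cv2,numpy as np
from bench import ctrl
def ray(n,uv,ci=None):
    c=ci or ctrl.camera_info(n);K,R,t=c["intrinsics"],np.array(c["R"]),np.array(c["t"])
    d=R.T@np.linalg.inv(K)@[uv[0],uv[1],1];return -R.T@t,d
def onz(n,uv,z,ci=None):
    o,d=ray(n,uv,ci);return o+d*(z-o[2])/d[2]
def tri(rs):
    A=0;b=0
    for o,d in rs:
        d=d/np.linalg.norm(d);P=np.eye(3)-np.outer(d,d);A=A+P;b=b+P@o
    X=np.linalg.solve(A,b);return X,[np.linalg.norm(np.cross(X-o,d/np.linalg.norm(d)))*1e3 for o,d in rs]
E
python3 - <<'E'
from h import *
np.set_printoptions(precision=4,suppress=True)
T=lambda x,y:((x+.5)/4-.5+195,(y+.5)/4-.5+145)
S=lambda x,y:((x+.5)/5-.5+205,(y+.5)/5-.5+180)
for nm,t,s in[("rb",(577,57),(648,135)),("rf",(623,400),(530,360)),("lf",(78,478),(33,205))]:
    print(nm,tri([ray("top",T(*t)),ray("scene",S(*s))]),onz("top",T(*t),.14)[:2],onz("scene",S(*s),.14)[:2])
c=[]
for n,g in(("top",T(562,362)),("scene",S(482,242))):
    p=cv2.imread(f"pics/{n}0.png");x,y=map(round,g);w=p[y-4:y+5,x-4:x+5].max(2).astype(float)
    m=w<70;ys,xs=np.nonzero(m);print(n,w.astype(int) if n=="top" else "",m.sum());c.append((xs.mean()+x-4,ys.mean()+y-4));print(c[-1])
print("ball",tri([ray("top",c[0]),ray("scene",c[1])]))
print("nose",tri([ray("top",T(430,390)),ray("scene",S(366,257))]))
# lid plane from top depth
d=np.load("pics/top0.npy");P=[]
for v in range(178,218):
    for u in range(212,286):
        if d[v,u]>0:
            o,r=ray("top",(u,v)) if 0 else (None,None)
ci=ctrl.camera_info("top");K=ci["intrinsics"];R=ci["R"];t=ci["t"]
vv,uu=np.mgrid[182:212,212:284];z=d[182:212,212:284]
C=np.stack([(uu-K[0,2])/K[0,0]*z,(vv-K[1,2])/K[1,1]*z,z],-1).reshape(-1,3);W=(C[z.ravel()>0]-t)@R
A=np.c_[W[:,:2],np.ones(len(W))];k,res,_,_=np.linalg.lstsq(A,W[:,2],rcond=None)
print("lid n",k,np.arctan(np.hypot(k[0],k[1])),"std",np.std(A@k-W[:,2]),"uphill az",np.arctan2(k[1],k[0]))
print("lid front mid",tri([ray("top",T(200,333)),ray("scene",S(300,30))]))
E
```

```text
rb (array([ 0.7661, -0.2485,  0.1391]), [np.float64(1.2285021511183454), np.float64(1.2285021511184822)]) [ 0.7666 -0.2494] [ 0.7642 -0.248 ]
rf (array([ 0.5152, -0.2827,  0.1362]), [np.float64(0.6411135717128631), np.float64(0.6411135717129585)]) [ 0.5145 -0.2817] [ 0.5125 -0.2847]
lf (array([0.4565, 0.1087, 0.1241]), [np.float64(1.8485670623521906), np.float64(1.8485670623522255)]) [0.4548 0.1082] [0.4457 0.0949]
top [[153 149 133 107  93  93  97  92  88]
 [152 141 118  85  67  75  93 106 108]
 [140 114  86  64  56  66  92 116 122]
 [112  81  59  52  52  57  71  90  96]
 [ 83  58  52  52  52  52  55  63  72]
 [ 83  55  51  51  52  51  53  61  73]
 [ 95  62  50  51  51  52  59  73  87]
 [ 92  69  55  52  54  62  82  99 111]
 [ 88  78  66  60  64  80 107 116 115]] 36
(np.float64(334.6388888888889), np.float64(235.91666666666666))
scene  17
(np.float64(301.0), np.float64(228.64705882352942))
ball (array([ 0.5343, -0.2303,  0.2014]), [np.float64(0.6541975356582289), np.float64(0.6541975356580798)])
nose (array([ 0.5208, -0.144 ,  0.1539]), [np.float64(2.6542396355453275), np.float64(2.654239635545136)])
lid n [-0.9264 -0.1388  0.8119] 0.7527461667204347 std 0.002701429133472119 uphill az -2.9929202116944187
lid front mid (array([ 0.5685, -0.0152,  0.2689]), [np.float64(37.52354926990406), np.float64(37.52354926990411)])
```

```bash
cat >> h.py <<'E'
from scipy.spatial.transform import Rotation as Ro
np.set_printoptions(precision=4,suppress=True)
YAW=.148;C0=np.array([.6117,-.0686,0]);B=Ro.from_euler('z',YAW)
def rep(target=None):
    s=ctrl.get_state();R=Ro.from_rotvec(s["tool_rot"])
    print("t",round(s["time"],2),"crate pos mm",B.inv().apply(s["position"]-C0)*1e3,"F crate",B.inv().apply(s["ft_force"]),"M",B.inv().apply(s["torque"]),"gw",s["grip_width"]*87,s["grip_force"],"j",s["joint_positions"])
    # desired tool: x=-crate x, y=crate y, z down
    D=B*Ro.from_matrix(np.diag([-1.,1,-1]))
    print("turn deg (tool)",(R.inv()*D).as_rotvec(degrees=True))
    if target is not None: print("shift tool mm",R.inv().apply(B.apply(np.array(target)/1e3)+C0-s["position"])*1e3)
E
python3 -m handwheel '[[0,0,0,-0.043,0,0,-8.4],[0,0,0,-0.043,0,0,-8.4],[0,0,0,-0.044,0,0,-8.4]]' 10
python3 -c "
from h import *
rep([-45,90,340])"
```

```text
time: 0.48
position: [0.1882, 0.6218, 0.3532]
tool_rot: [0.237, -3.132, 0.002]
ft_force: [0.1, 0.7, 0.1]
grip_width: 0.746
grip_force: 0.0
t 0.47 crate pos mm [-317.0687  745.3162  353.2308] F crate [0.2359 0.7031 0.0733] M [0.1266 0.0432 0.0089] gw 64.91342593507946 0.0 j [-1.2277  0.3016 -0.1217  1.2204  0.0361  1.6228  0.3796]
turn deg (tool) [-0.0599 -0.0239  0.1631]
shift tool mm [-270.2073 -656.0741   13.8036]
```

```bash
python3 -m handwheel '[[0,-0.0225,-0.0547,0,0,0,0],[0,-0.0225,-0.0547,0,0,0,0],[0,-0.0225,-0.0547,0,0,0,0],[0,-0.0225,-0.0547,0,0,0,0],[0,-0.0225,-0.0547,0,0,0,0],[0,-0.0225,-0.0547,0,0,0,0],[0,-0.0225,-0.0547,0,0,0,0],[0,-0.0225,-0.0547,0,0,0,0],[0,-0.0225,-0.0547,0,0,0,0],[0,-0.0225,-0.0547,0,0,0,0],[0,-0.0225,-0.0547,0,0,0,0],[0,-0.0225,-0.0547,0,0,0,0]]'
python3 -m handwheel '[[0,0,0,0,0,0,0]]' >/dev/null
python3 - <<'E'
from h import *
rep([-45,90,297])
p,d=ctrl.get_image("wrist");cv2.imwrite("pics/w1.png",p)
E
```

```text
time: 1.98
position: [0.5514, 0.0104, 0.3524]
tool_rot: [-0.23, 3.133, 0.001]
ft_force: [0.2, 1.0, -0.4]
grip_width: 0.007
grip_force: 0.0
t 2.1 crate pos mm [-48.2982  82.6631 351.9389] F crate [-0.0813  0.1476 -0.3543] M [0.0868 0.0203 0.0205] gw 0.3833486347725012 0.0 j [-0.54    0.0767  0.5161  1.4957 -0.0348  1.5798  1.6816]
turn deg (tool) [-0.1673 -0.0547 -0.6754]
shift tool mm [-3.263  7.536 54.914]
```

View pics/w1.png

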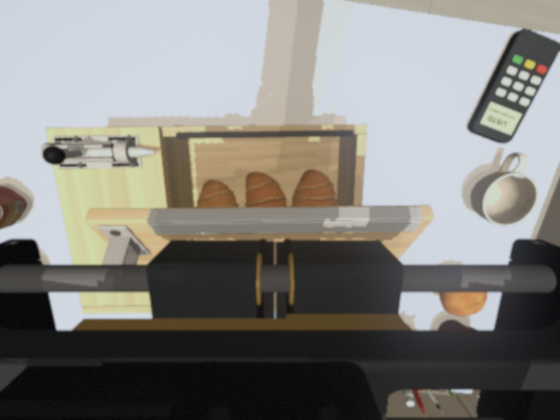

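The wrist view shows the shut fingers over the lid just behind the aluminium strip (strip at row ~218, fingers at column ~275). Now I'll push the lid down along its arc.

```bash
python3 -m handwheel '[[0,-0.006,0,0.024,0,0,0],[0,-0.006,0,0.023,0,0,0],[0,0.013,0,0.02,0,0,0],[0,0.013,0,0.02,0,0,0],[0,0.009,0,0.015,0,0,0],[0,0.009,0,0.015,0,0,0],[0,0.006,0,0.016,0,0,0],[0,0.006,0,0.016,0,0,0],[0,0.004,0,0.017,0,0,0],[0,0.004,0,0.017,0,0,0],[0,0.002,0,0.01,0,0,0],[0,0.002,0,0.008,0,0,0]]'
python3 -c "
from h import *
rep()"
```

```text
time: 3.65
position: [0.4955, 0.0038, 0.1509]
tool_rot: [0.229, -3.133, 0.0]
ft_force: [0.9, -0.2, 0.3]
grip_width: 0.006
grip_force: 0.1
t 3.65 crate pos mm [-104.2849   88.7176  150.907 ] F crate [ 0.8914 -0.3378  0.3426] M [ 0.0631 -0.0216 -0.009 ] gw 0.5556318510158341 0.09628974126371759 j [-0.5466  0.0344  0.4983  1.936  -0.0176  1.1755  1.6749]
turn deg (tool) [-0.0101 -0.0041 -0.1209]
```

```bash
python3 -m handwheel '[[0,0,0,0.002,0,0,0],[0,0,0,0.002,0,0,0],[0,0,0,0.002,0,0,0],[0,0,0,0,0,0,0]]'
python3 -m handwheel '[[0,0,0,0.001,0,0,0],[0,0,0,0,0,0,0]]'
python3 -c "
from h import *
rep()"
```

```text
time: 4.15
position: [0.4956, 0.0039, 0.1456]
tool_rot: [-0.229, 3.133, 0.0]
ft_force: [0.5, 0.2, -0.3]
grip_width: 0.009
grip_force: 0.0
time: 4.4
position: [0.4956, 0.0039, 0.1446]
tool_rot: [-0.229, 3.133, 0.0]
ft_force: [-0.9, -0.1, 0.0]
grip_width: 0.005
grip_force: 0.0
t 4.4 crate pos mm [-104.1656   88.8325  144.6199] F crate [-0.8957 -0.0002  0.0282] M [ 0.0039 -0.0295  0.0047] gw 0.4551234935207886 0.002463900921156892 j [-0.5456  0.0409  0.4988  1.9434 -0.0214  1.1621  1.6782]
turn deg (tool) [ 0.0035  0.0138 -0.111 ]
```

```bash
for i in 1 2 3; do python3 -m handwheel '[[0,0,0,0.001,0,0,0],[0,0,0,0,0,0,0]]' | grep -E "position|ft"; done
```

```text
position: [0.4956, 0.0039, 0.1439]
ft_force: [-1.2, -0.6, 3.1]
position: [0.4956, 0.0039, 0.1428]
ft_force: [-1.2, -0.0, 3.9]
position: [0.4955, 0.0039, 0.1416]
ft_force: [-1.5, -1.1, 5.4]
```

Force of 3–5 N at height 142: the lid is sitting on its seal. I'll lift off, move above the ball and check with the wrist camera.

```bash
python3 -m handwheel '[[0,0,0,-0.03,0,0,0],[0,0,0,-0.06,0,0,0],[0,0,0,-0.055,0,0,0],[0.05,0,-0.06,0,0,0,0],[0.05,0,-0.06,0,0,0,0],[0.05,-0.01,-0.04,0,0,0,0],[0.05,0,0,0,0,0,0],[0.05,0,0,0,0,0,0]]' 8 >/dev/null
python3 - <<'E'
from h import *
rep([-100,-148.6,184])
ci=ctrl.camera_info("wrist");p,d=ctrl.get_image("wrist");cv2.imwrite("pics/w2.png",p);np.savez("pics/w2.npz",**ci)
p,d=ctrl.get_image("scene");cv2.imwrite("pics/s2.png",p)
E
```

```text
t 6.15 crate pos mm [-94.4546 -70.1227 285.7626] F crate [0.2029 1.0221 0.2986] M [-0.0036  0.0246 -0.0051] gw 42.49025984643659 0.0 j [-0.3961  0.0859  0.6753  1.6244 -0.0543  1.4515  2.0016]
turn deg (tool) [ 0.0446 -0.0557 -0.0667]
shift tool mm [  5.355  -78.5628 101.7068]
```

View pics/w2.png

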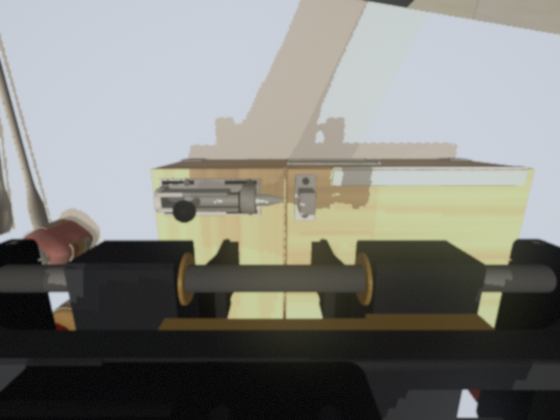

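The lid lies flat. The ball is at (184,211), the nose tip at about (283,200) and the keeper at (306,200). I'll triangulate the ball and check the bolt axis.

Run:
```python
from h import *
ci=dict(np.load("pics/w2.npz"));p=cv2.imread("pics/w2.png").max(2)
w=p[196:226,168:200]<45;n,l,st,ce=cv2.connectedComponentsWithStats(w.astype(np.uint8));i=1+st[1:,4].argmax();c=ce[i]+[168,196];print(c,st[i])
X,e=tri([ray("top",(334.64,235.92)),ray("wrist",c,ci),ray("scene",(301.0,228.65))]);print(e)
f=lambda P:B.inv().apply(P-C0)*1e3
print("3view",f(X));X,e=tri([ray("top",(334.64,235.92)),ray("wrist",c,ci)]);print("top+wrist",f(X),e)
print("wrist@203",f(onz("wrist",c,.203,ci)),"top@203",f(onz("top",(334.64,235.92),.203)))
for u in[(283,200),(293,199)]:print(f(onz("wrist",u,.157,ci)))
# board front edge at rows ~ 168 : detect yaw
for u in[(158,168),(283,166),(288,163),(526,169)]:print("edge",f(onz("wrist",u,.14,ci)))
```

```text
[177.     215.5714] [ 7 18  5  4  7]
[np.float64(2.959756818298846), np.float64(4.978815250431048), np.float64(2.559123911901308)]
3view [ -99.6473 -150.2161  204.5363]
top+wrist [-103.1001 -144.5476  231.7825] [np.float64(0.43007821845544436), np.float64(0.4300782184555385)]
wrist@203 [ -95.5634 -154.7604  203.    ] top@203 [-100.8022 -147.6909  203.    ]
[-99.198  -61.9606 157.    ]
[-100.218   -51.8544  157.    ]
edge [-129.7562 -191.8474  140.    ]
edge [-131.6582  -61.675   140.    ]
edge [-134.7401  -56.5068  140.    ]
edge [-128.2301  191.8976  140.    ]
```

Run:
```python
from h import *
ci=dict(np.load("pics/w2.npz"));p=cv2.imread("pics/w2.png").max(2)
w=cv2.morphologyEx((p[192:232,162:206]<75).astype(np.uint8),cv2.MORPH_OPEN,np.ones((9,9)));n,l,st,ce=cv2.connectedComponentsWithStats(w);i=1+st[1:,4].argmax();c=ce[i]+[162,192];print(c,st[i])
f=lambda P:B.inv().apply(P-C0)*1e3
X,e=tri([ray("top",(334.64,235.92)),ray("wrist",c,ci),ray("scene",(301.0,228.65))]);print(f(X),e)
print("wrist@203",f(onz("wrist",c,.203,ci)))
```

```text
[183.9465 210.5183] [ 12  10  21  19 355]
[-100.1618 -148.586   201.4925] [np.float64(0.8860403907997033), np.float64(0.5360322725925348), np.float64(0.4745237856236817)]
wrist@203 [-100.0565 -148.4054  203.    ]
```

Ball at crate (-100, -148.5, 202). Moving to the pinch position.

```bash
python3 -m handwheel '[[0.05,0.0054,-0.04,0,0,0,0],[0.05,0,-0.0385,0,0,0,0],[0.05,0,0,0,0,0,0],[0.05,0,0,0.035,0,0,0],[0.05,0,0,0.035,0,0,0],[0.05,0,0,0.026,0,0,0],[0.05,0,0,0.006,0,0,0],[0.05,0,0,0,0,0,0]]' 5
python3 -c "
from h import *
rep([-100,-148.5,183.5])"
```

```text
time: 7.25
position: [0.5353, -0.2302, 0.185]
tool_rot: [-0.232, 3.132, 0.001]
ft_force: [-0.1, -0.3, 0.6]
grip_width: 0.574
grip_force: 0.0
t 7.25 crate pos mm [ -99.4251 -148.5415  184.9848] F crate [-0.1798 -0.2961  0.616 ] M [ 0.0268 -0.064  -0.0355] gw 49.896927009468406 0.0 j [-0.2678  0.2361  0.7317  1.699  -0.1651  1.2692  2.218 ]
turn deg (tool) [ 0.0268  0.0321 -0.0092]
shift tool mm [0.5758 0.0407 1.4845]
```

```bash
python3 -m handwheel '[[0.03,0.0005,0,0.0015,0,0,0],[0.03,0,0,0,0,0,0],[0.024,0,0,0,0,0,0],[0.022,0,0,0,0,0,0],[0.021,0,0,0,0,0,0],[0.02,0,0,0,0,0,0],[0.019,0,0,0,0,0,0],[0.018,0,0,0,0,0,0],[0.017,0,0,0,0,0,0],[0.016,0,0,0,0,0,0],[0.016,0,0,0,0,0,0]]' 5
python3 -c "
from h import *
rep()"
```

```text
time: 8.62
position: [0.5344, -0.2315, 0.1831]
tool_rot: [-0.229, 3.133, 0.0]
ft_force: [-0.9, 2.3, 1.0]
grip_width: 0.22
grip_force: 5.0
t 8.62 crate pos mm [-100.5117 -149.6826  183.1273] F crate [-0.5616  2.4461  0.9776] M [0.4153 0.0728 0.0451] gw 19.16962145297581 5.000893785618246 j [-0.2664  0.237   0.7327  1.7021 -0.1656  1.2656  2.2192]
turn deg (tool) [ 0.001   0.0144 -0.1094]
```

```bash
python3 -m handwheel '[[0.016,0,0.002,0,0,0,0],[0.016,0,0.002,0,0,0,0],[0.016,0,0.002,0,0,0,0],[0.016,0,0.002,0,0,0,0],[0.016,0,0.002,0,0,0,0],[0.016,0,0.002,0,0,0,0],[0.016,0,0,0,0,0,0]]' 6
python3 -c "
from h import *
rep()"
python3 -m handwheel '[[0.016,0,0.0015,0,0,0,0],[0.016,0,0.0015,0,0,0,0],[0.016,0,0.0015,0,0,0,0],[0.016,0,0.0015,0,0,0,0],[0.016,0,0,0,0,0,0]]' >/dev/null
python3 -c "
from h import *
rep()"
```

```text
time: 9.5
position: [0.5325, -0.2192, 0.1831]
tool_rot: [0.23, -3.133, -0.001]
ft_force: [0.6, -0.2, 1.7]
grip_width: 0.223
grip_force: 6.0
t 9.5 crate pos mm [-100.5488 -137.2981  183.1049] F crate [ 0.6176 -0.2647  1.6644] M [-0.0797 -0.0756 -0.0084] gw 19.372397083161065 5.999025525525212 j [-0.2875  0.2198  0.7277  1.7174 -0.1533  1.2626  2.1922]
turn deg (tool) [ 0.0276  0.0009 -0.0888]
t 10.12 crate pos mm [-100.5421 -131.3784  183.0903] F crate [-0.3239 -0.3807  2.199 ] M [-0.1671 -0.0318 -0.0082] gw 19.01868759502505 6.00073326844722 j [-0.2977  0.2116  0.7251  1.7246 -0.1472  1.2609  2.1786]
turn deg (tool) [ 0.023   0.001  -0.0955]
```

```bash
cat > r.py <<'E'
from h import *
s=ctrl.get_state();print("t",round(s["time"],2),B.inv().apply(s["position"]-C0)*1e3,"F",B.inv().apply(s["ft_force"]),s["grip_force"])
E
for i in 1 2 3 4 5 6; do python3 -m handwheel '[[0.016,0,0.001,0,0,0,0],[0.016,0,0.001,0,0,0,0],[0.016,0,0.001,0,0,0,0]]' >/dev/null; python3 r.py; done
```

```text
t 10.5 [-100.5486 -128.6872  183.0959] F [ 0.0891 -2.3384  0.8277] 6.000714814290404
t 10.88 [-100.5666 -125.7937  183.0767] F [ 1.3376 -2.4436  1.1511] 6.000558896921575
t 11.25 [-100.6167 -123.5277  183.1414] F [ 1.4612 -4.9511  0.189 ] 5.99710910115391
t 11.62 [-100.6189 -120.4459  183.1272] F [ 1.0942 -5.5516  0.446 ] 5.995888221077621
t 12.0 [-100.6027 -117.7287  183.1679] F [ 1.5007 -5.6778 -0.1278] 5.996845783665776
t 12.38 [-100.639  -114.5833  183.1   ] F [ 0.7898 -2.3748  1.9313] 6.002250155434012
```

```bash
for i in 1 2 3 4; do python3 -m handwheel '[[0.016,0,0.0005,0,0,0,0],[0.016,0,0.0005,0,0,0,0],[0.016,0,0.0005,0,0,0,0]]' >/dev/null; python3 r.py; done
```

```text
t 12.75 [-100.6023 -112.3758  183.0889] F [ 0.3174 -4.2117  1.4716] 6.001331303268671
t 13.12 [-100.5959 -110.6985  183.0824] F [ 0.2101 -4.7978  1.1889] 6.003279334399849
t 13.5 [-100.6056 -109.646   183.0835] F [-0.706  -5.7739  1.5305] 6.0019008256495
t 13.88 [-100.6117 -109.4209  183.1476] F [ 0.3094 -8.2236  0.4203] 5.99703190731816
```

```bash
python3 -m handwheel '[[0.016,0,0.0005,0,0,0,0],[0.016,0,0.0005,0,0,0,0]]' >/dev/null; python3 r.py;  python3 -m handwheel '[[0.016,0,-0.001,0,0,0,0],[0.016,0,-0.001,0,0,0,0],[0.016,0,-0.0005,0,0,0,0],[0.016,0,0,0,0,0,0]]' >/dev/null; python3 r.py
```

```text
t 14.12 [-100.6311 -109.2612  183.1708] F [  0.8823 -10.0739  -1.1272] 5.993618812062778
t 14.62 [-100.5722 -109.4287  183.087 ] F [-0.6144 -4.5625  2.0258] 6.003506246488541
```

The force rose from 4 to 10 N with hardly any movement, so the bolt is at its stop (travel ~40 mm). Starting the turn gently.

```bash
python3 -m handwheel '[[0.016,0.0023,0,0,0,0,0],[0.016,0.0023,0,0.0002,0,0,0],[0.016,0.0023,0,0.0003,0,0,0],[0.016,0.0022,0,0.0004,0,0,0],[0.016,0,0,0,0,0,0]]' >/dev/null; python3 r.py;  python3 -m handwheel '[[0.016,0.0023,0,0.0005,0,0,0],[0.016,0.0022,0,0.0006,0,0,0],[0.016,0,0,0,0,0,0]]' >/dev/null; python3 r.py
```

```text
t 15.25 [-108.8557 -109.4324  182.3648] F [ 1.3761 -5.3399  1.0377] 6.006226544268429
t 15.62 [-113.3793 -109.456   181.2811] F [ 1.6861 -5.2951  0.7064] 6.0111724538728595
```

It turns freely past 0.28 rad, so it is in the notch. Following the arc down.

```bash
python3 -m handwheel '[[0.016,0.0043,0,0.0016,0,0,0],[0.016,0.0041,0,0.002,0,0,0],[0.016,0.0039,0,0.0024,0,0,0],[0.016,0.0037,0,0.0028,0,0,0],[0.016,0,0,0,0,0,0]]' >/dev/null; python3 r.py;  python3 -m handwheel '[[0.016,0.0034,0,0.0031,0,0,0],[0.016,0.003,0,0.0035,0,0,0],[0.016,0.0027,0,0.0037,0,0,0],[0.016,0.0023,0,0.004,0,0,0],[0.016,0,0,0,0,0,0]]' >/dev/null; python3 r.py
```

```text
t 16.25 [-129.8391 -109.4114  172.4116] F [ 0.4326 -5.5522  0.8782] 6.013289107941091
t 16.88 [-141.3846 -109.3076  157.8276] F [-0.3463 -5.1019 -0.5566] 6.007160637527704
```

```bash
python3 -m handwheel '[[0.016,0.0019,0,0.0042,0,0,0],[0.016,0.0015,0,0.0044,0,0,0],[0.016,0,0,0,0,0,0]]' >/dev/null; python3 r.py;  python3 -m handwheel '[[0.016,0.001,0,0.0045,0,0,0],[0.016,0.0003,0,0.002,0,0,0],[0.016,0,0,0,0,0,0]]' >/dev/null; python3 r.py
```

```text
t 17.25 [-144.8711 -109.3231  149.1453] F [ 0.5942 -6.4782 -1.026 ] 6.026233099400997
t 17.62 [-146.2609 -109.2563  142.7428] F [-0.2737 -4.3665 -0.3155] 5.9497359953820705
```

```bash
python3 -m handwheel '[[0.016,0.0002,-0.0015,0.0015,0,0,0],[0.016,0,0,0,0,0,0],[0.03,0,0,0,0,0,0],[0.05,0,0,0,0,0,0],[0.05,0,0,0,0,0,0],[0.05,0,0,0,0,0,0]]' >/dev/null; python3 r.py;  python3 -m handwheel '[[0.05,0,0,-0.01,0,0,0],[0.05,0,0,-0.02,0,0,0],[0.05,0,0,-0.05,0,0,0],[0.05,0,0,-0.05,0,0,0],[0.05,0.02,0.04,-0.02,0,0,0],[0.05,0,0.06,0,0,0,0],[0.05,0,0,0,0,0,0]]' >/dev/null; python3 r.py
python3 - <<'E'
from h import *
p,d=ctrl.get_image("scene");c=cv2.resize(p[180:280,205:345],None,fx=4,fy=4,interpolation=cv2.INTER_CUBIC)
q,d=ctrl.get_image("top");e=cv2.resize(q[145:275,195:360],None,fx=3,fy=3)
H=400;o=np.zeros((800,560,3),np.uint8);o=np.zeros((600,560,3),np.uint8);o[:300,:420]=c[100:400,:420] if 0 else cv2.resize(c,(420,300));o[300:600,:380]=cv2.resize(e,(380,300));cv2.imwrite("pics/end.png",o)
E
```

```text
t 18.38 [-146.3797 -110.2908  141.2668] F [-0.5004 -0.1176 -0.1878] 0.0
t 19.25 [-165.518    -5.9403  292.4153] F [-0.1378 -0.7515 -0.511 ] 0.0
```

View pics/end.png

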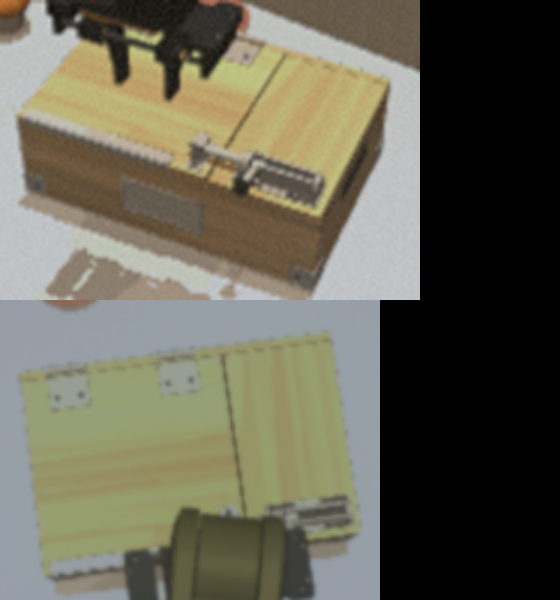

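The lid is shut, the bolt is through the keeper (scene crop around (200,150)), and the ball is down at the front edge (242,185). The gripper is clear, so I'll hand in.

```bash
python3 -c "
from bench import ctrl
print(ctrl.close_job())"
```

```text
the job is handed in; nothing more can be done
None
```

The lid is shut, the bolt is through the keeper and against its stop at about 40 mm, felt at about 10 N, and the handle is down in the notch and released. I handed the job in at about 19 s, but the hand-in returned no verdict.

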